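Weigh the oak block on the bench beam scale

TASK

Weigh the brown oak block: set it upright in the middle of the scale's pan, lying lengthwise along the pan, and let go. Then slide the brass counterpoise along the beam until the beam swings free and level, its red pointer in the green band, and leave the scale alone.

Things in the scene. Friction and masses are not known exactly. Their poses are not given: they have to be found in the camera images.
- oak_center (a point): Centre of the loose brown oak block: 36 mm thick (own x), 160 long (own y), 66 tall (own z), standing on a 36 x 160 face, centre 33 mm up. Weighs about 270 g (215 to 340). A grey sanding block of similar shape (62 x 120 x 48 mm) stands near it and is not wanted; which of them is nearer the scale varies.
- pan_mid (a point): Middle of the upper face of the aluminium pan, 190 (own x) x 100 mm (own y), rim 5 mm high. The pan stays horizontal, riding with the beam: face at 130 mm when level, 110 lowest, 150 highest. The beam runs along own y; its pivot is 110 mm from here towards own -y, 100 mm above the table. A white index plate (top at 156 mm) with the green band stands 235 mm beyond the pivot. The scale is fixed.
- poise_center (a point): Centre of the brass counterpoise: 30 mm wide across the beam (own x), 34 along it (own y), 50 tall, riding on the steel beam (8 mm wide, 18 tall) that runs through it. Its centre is 7 mm above the beam's middle line, so 107 mm above the table when level; it tilts with the beam. Own -y points outward, away from the pan. Its sides can be pinched from above across own x.
- poise (a joint): Counterpoise position along the beam (m): 0 at the inner end, 42 mm from the pivot, growing outward (away from the pan) to 0.14. It slides with about 1 N of friction and stays where left. Pan empty: beam level at 0. With the 270 g block: level at about 0.09, in proportion to the block's true weight (0.072 to 0.113).
- beam (a joint): Tilt of the beam (rad): 0 level, positive with the counterpoise side down and the pan up, stops at -0.18 and 0.18. Left free it settles within about a second at a tilt proportional to the imbalance: 30 mm of counterpoise travel outward changes it by +0.1. The red pointer at the beam's end leaves the green band at about 0.05.
Mind the look-alikes: they are no part of the job. What is shaped like the part that bears oak_center but orange is not meant.

How it is judged:
By the outcome, as a careful person would: the job done as asked, in the order asked, and still so for the second after the job is handed in, with the robot touching nothing.
It also fails if it takes over 64 s, if anything falls off the work surface, if the arm or the gripper's body presses on something with over 40 N, if the wrist force passes 120 N, or if a joint passes its speed limit or range.

ROBOT

A 6-joint arm with a two-finger parallel gripper is mounted at the origin on the work surface; the furniture and walls round the work are solid. World frame = base frame: x ahead of the robot, y to its left, z up, the work surface at z = 0. Lengths are in m, angles in rad, forces in N, time in s.
With the tool pointing down it reaches from about 0.3 to 0.825 m from the base axis. Payload 5.4 kg.
Tool frame: the origin (TCP) lies on the mounting face of the last link; the fingertips stand 190 mm ahead of it and the grasp point (between the pads) lies 171 mm ahead of it; y points along the fingers, z is the direction in which the jaws open and shut, and the axes are right-handed (so a half turn about y gives the same grasp; the last joint's range is limited). The gripper opens to 92 mm and grips with 3 to 60 N. Pads are 20 mm wide; open, the fingers measure 128 mm over their backs; the gripper's body (75 mm by 189 mm) begins 69 mm behind the grasp point.
Start: joints at [1.049, 0.158, 1.597, -0, 1.386, -0.21], TCP at [0.176, 0.547, 0.405] pointing down, gripper open.
Joint ranges: [-2.91, 2.91], [-0.94, 2.29], [0.18, 2.7], [-1.29, 4.43], [0.17, 2.64], [-3, 3]. Speed limits (rad/s): [2.57, 2.57, 3.14, 3.14, 3.14, 3.14].

INTERFACE

Orientations are given as a unit quaternion [x, y, z, w].
In Python, from workcell import r gives the robot as it stands.
- The arm moves only by the tool move_arm, never from a script. Its argument "targets" is a list of rows, each a list of 3 entries, a list of its own where there are three numbers: the turn, a rotation vector about the world's x, y, z in rad, then the shift along the world's x, y, z in cm, then the gripper command: -1 is shut, 1 is fully open, values between are in proportion. A call has 1 to 5 rows; each row is the pose to reach, as a shift and turn from the pose commanded when the call began; what a row does not reach only later rows make up. A row lasts 1/8 s, in which the tool goes at most 62.5 mm and 10.7 degrees, less where a joint would pass 70% of its speed; a pose out of reach is approached as far as the arm can. A call with a gripper value outside its range is refused whole. The fingers move at their own pace and stop on an object; "force" is the grip in N (left out, the last holds). Time passes only in rows, so rows that repeat a pose let the fingers close. It gives the time, the measured TCP pose, the force and the opening at its end, in the units of the state.
- r.sense(): the state, without advancing time (a new reading comes with each control period).
- r.capture(name): name is "scene" or "top" or "wrist"; returns the picture (384x512x3 uint8, red, green, blue); there is no depth.
- r.camera_model(name): a dict with "K" (3x3 intrinsics, pixels), "camera_from_world" (4x4, takes a point from world to camera coordinates); the wrist camera has in their place "mount" (4x4, takes a point from camera to tool coordinates, whose origin is the TCP and whose axes are the tool frame's). Camera axes: x right, y up, looking along -z (the intrinsics and any distortion apply to the point x, -y, -z); pixel columns grow to the right and rows downward; lengths in m; the calibration is good to about 2 mm. A picture is of the moment at which its call begins: read the wrist's pose just before it. camera_model takes no time and is no camera call.
- r.job_done(): hands the job in, once; it reports no verdict.
The state is a dict: "time_s": time; "qpos": joint angles; "dq": joint speeds; "joint_efforts": joint torques, N m; "position": TCP position; "ee_rot": TCP orientation; "ft_force": force on the tool from outside, world axes, zero at the start; "torque": the same for the moment, N m; "finger_gap": opening from 0.0 (shut) to 1.0 (fully open).
Only numpy, scipy, OpenCV 4.12 (cv2) and the standard library are available. Lean on these libraries where they do the work, as an engineer would, in place of code of your own. Each camera call takes 0.05 s, during which the arm holds its last target. There are 200 camera calls.

## Working session

There is one attempt and no reset: what is moved stays moved. The work goes in short steps, Python scripts to look and compute and a tool call to move; the robot and the scene stay as the last step left them, time stands still between calls to the robot, and variables do not carry over. Pictures are saved under pics/ and viewed, about 8 in all and at most 12, crops included, and the job is handed in when it is done.

Besides the shell and the picture viewer there is one more tool, called after "Emit:" by a JSON object that holds its "fn" and its "kwargs". move_arm: Moves the arm, as the interface text tells. Its arguments: {"type":"object","properties":{"targets":{"type":"array","items":{"type":"array"}},"force":{"type":"number"}},"required":["targets"]}

```bash
mkdir -p pics; cat > h.py <<'E'
import numpy as np, cv2
from workcell import r
def save(n,im): cv2.imwrite('pics/'+n+'.png',im[:,:,::-1])
def ray(cam,u,v,T=None):
    m=r.camera_model(cam);K=np.array(m["K"])
    d=np.linalg.inv(K)@[u,v,1];d=np.array([d[0],-d[1],-d[2]])
    W=np.linalg.inv(np.array(m["camera_from_world"])) if T is None else T
    return W[:3,3],W[:3,:3]@d
def hit(cam,u,v,z,T=None):
    o,d=ray(cam,u,v,T);return o+d*(z-o[2])/d[2]
def proj(cam,p):
    m=r.camera_model(cam);c=np.array(m["camera_from_world"])@[*p,1]
    q=np.array(m["K"])@[c[0],-c[1],-c[2]];return q[:2]/q[2]
E
python3 - <<'E'
from h import *
print(r.sense())
for n in("scene","top"):
    m=r.camera_model(n);print(m)
a=r.capture("scene");b=r.capture("top");np.save('a.npy',a);np.save('b.npy',b)
save('two',cv2.resize(np.vstack([a,b]),None,fx=.78,fy=.78)) 
save('scene',cv2.resize(a,(784,588)));save('top',cv2.resize(b,(784,588)))
E
```

```text
{'time_s': 0.0, 'qpos': array([ 1.04893107e+00,  1.59011781e-01,  1.59824865e+00, -1.83597814e-06,
        1.38617537e+00, -2.10100490e-01]), 'dq': array([ 0.00157251, -0.00215676, -0.00035234,  0.00075568, -0.00113396,
        0.00048346]), 'joint_efforts': array([-3.95462775e-04, -3.85572875e+01, -3.22103441e+01,  6.99535548e-02,
        3.81073065e-02, -1.63666796e-04]), 'position': array([0.17625068, 0.54702301, 0.40373131]), 'ee_rot': array([ 0.6991415 , -0.11001208,  0.10954686, -0.69792406]), 'ft_force': array([ 0.82663465,  0.87732581, -0.38451133]), 'torque': array([-0.00232061,  0.02747421,  0.02413738]), 'finger_gap': 1.0028252939527906}
{'K': array([[365.41747235,   0.        , 255.82311085],
       [  0.        , 365.41747235, 199.89554153],
       [  0.        ,   0.        ,   1.        ]]), 'camera_from_world': array([[ 0.56311126, -0.82637006,  0.00427108, -0.20272575],
       [ 0.52320362,  0.3605164 ,  0.7721955 , -0.37008086],
       [-0.63965903, -0.43259734,  0.63537065, -0.61743109],
       [ 0.        ,  0.        ,  0.        ,  1.        ]])}
{'K': array([[375.70993182,   0.        , 255.30819823],
       [  0.        , 375.70993182, 186.20872654],
       [  0.        ,   0.        ,   1.        ]]), 'camera_from_world': array([[ 0.01785733, -0.9998158 , -0.00703419,  0.09039998],
       [ 0.99752532,  0.01733704,  0.06813715, -0.50625012],
       [-0.06800265, -0.00823353,  0.99765117, -1.12499543],
       [ 0.        ,  0.        ,  0.        ,  1.        ]])}
```

View pics/scene.png

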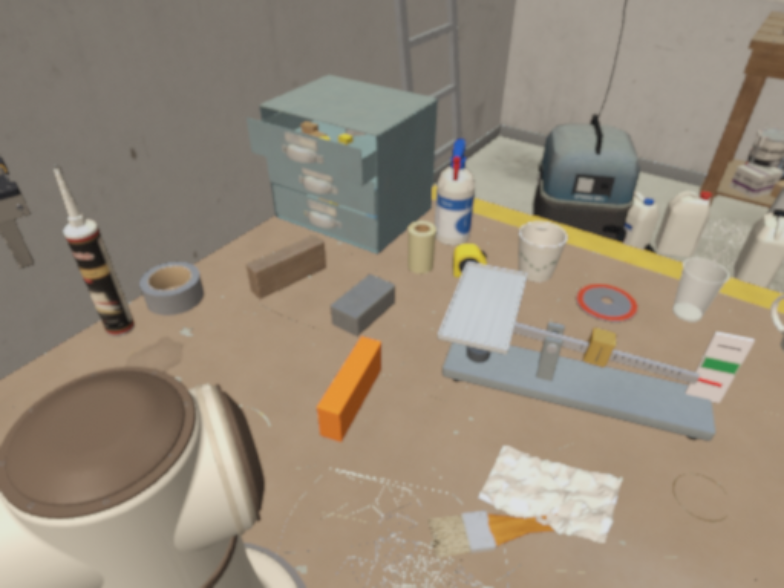

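View pics/top.png

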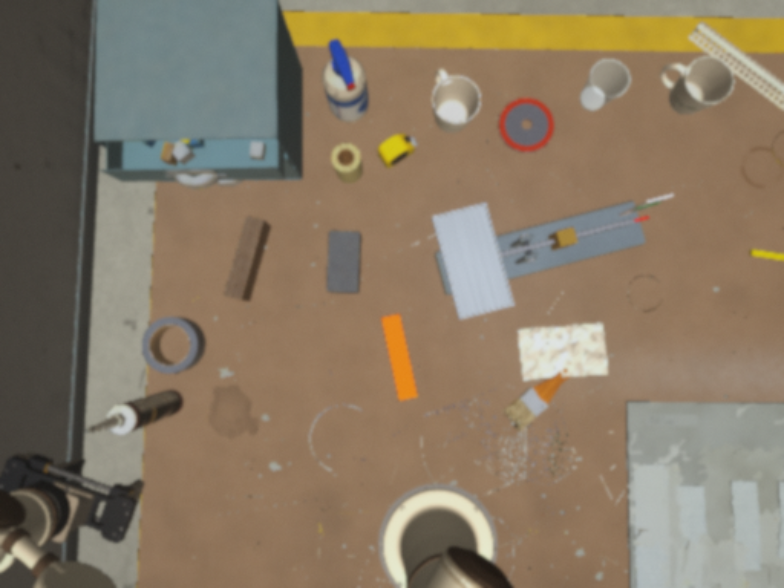

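Views show the oak block at top (247,258)/scene (287,266), in the 784 px pictures. Look-alikes are the grey sanding block at (344,261), the orange block at (399,357), which is oak-shaped but the wrong colour, and a flat dark stain at (232,412). I choose the brown one. The pan is at (473,261), the counterpoise at (566,238), and the red pointer sits low, so the pan is up.

```bash
cat > m.py <<'E'
from h import *
a=np.load('a.npy');b=np.load('b.npy')
def comp(mask,x0,y0,x1,y1):
    m=np.zeros_like(mask,np.uint8);m[y0:y1,x0:x1]=mask[y0:y1,x0:x1]
    m=cv2.morphologyEx(m,cv2.MORPH_OPEN,np.ones((3,3),np.uint8))
    c=max(cv2.findContours(m,0,2)[0],key=cv2.contourArea);return c
def rect(c,z):
    bx=cv2.boxPoints(cv2.minAreaRect(c));P=np.array([hit("top",u,v,z) for u,v in bx])
    e=P[1]-P[0],P[2]-P[1];l=max(e,key=np.linalg.norm)
    return bx,P.mean(0).round(4),[round(float(np.linalg.norm(x)),4) for x in e],np.degrees(np.arctan2(l[1],l[0]))
hsv=cv2.cvtColor(b,cv2.COLOR_RGB2HSV).astype(int);V=hsv[...,2];S=hsv[...,1]
for p in((161,168),(180,168),(225,170),(309,170),(369,155),(350,155)):print(p,b[p[1],p[0]],hsv[p[1],p[0]])
oc=comp((V<105),135,130,190,205);pc=comp((S<60)&(V>150),270,120,345,215)
br=comp((S>110)&(hsv[...,0]<28)&(V>90),355,140,385,170)
vis=cv2.resize(b[110:230,120:440],None,fx=2.4,fy=2.4,interpolation=2).copy()
for n,c,z in(("oak",oc,.066),("pan",pc,.150),("poise",br,.125)):
    bx,*o=rect(c,z);print(n,*o)
    cv2.polylines(vis,[((bx-[120,110])*2.4).astype(int)],True,(0,255,0),1)
save('crop',vis)
E
python3 m.py
```

```text
(161, 168) [120  98  79] [ 14  87 120]
(180, 168) [147 119  92] [ 15  95 147]
(225, 170) [106 106 107] [120   2 107]
(309, 170) [185 195 205] [105  25 205]
(369, 155) [164 132  61] [ 21 160 164]
(350, 155) [128 140 149] [103  36 149]
oak [0.5428 0.3583 0.066 ] [0.15, 0.0161] -13.418529414165294
pan [ 0.5428 -0.0448  0.15  ] [0.1077, 0.195] -164.86267273273637
poise [ 0.5894 -0.213   0.125 ] [0.0374, 0.0278] -73.01462133733605
```

View pics/crop.png

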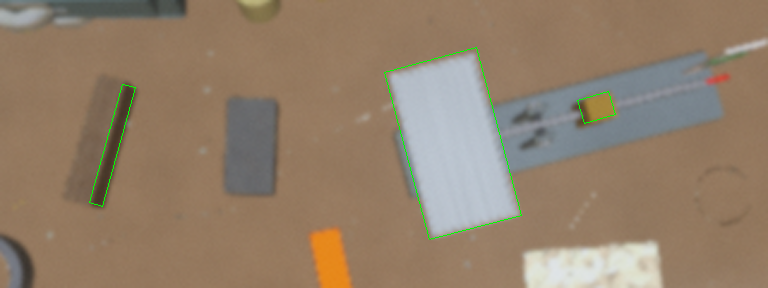

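The crop confirms the brown block. The V<105 mask caught only its dark side face, so I'll use a looser mask that excludes that side.

```bash
cat >> m.py <<'E'
print('---')
for t in (130,133,136):
    oc=comp((V<t)&(V>=106),135,130,190,205);bx,*o=rect(oc,.066);print(t,"oaktop",*o,bx.mean(0))
    oc=comp((V<t),135,130,190,205);bx,*o=rect(oc,.066);print(t,"oakall",*o)
c=np.linalg.inv(r.camera_model("top")["camera_from_world"])[:3,3];print("cam",c)
# predict from pan: pan axis
bx,P,e,ang=rect(pc,.15);print(ang)
# scene view of poise: centroid
hs=cv2.cvtColor(a,cv2.COLOR_RGB2HSV).astype(int)
q=comp((hs[...,1]>110)&(hs[...,0]<28)&(hs[...,2]>90),370,200,415,250);print("poise scene",q.reshape(-1,2).min(0),q.reshape(-1,2).max(0))
E
python3 m.py | sed -n '/---/,$p'
```

```text
---
130 oaktop [0.5509 0.3823 0.066 ] [0.1558, 0.035] -13.875389726630031 [158.79247 167.72641]
130 oakall [0.548  0.3736 0.066 ] [0.1594, 0.0536] -13.6793024126445
133 oaktop [0.5511 0.3822 0.066 ] [0.1594, 0.035] -13.875394295192777 [158.81133 167.66037]
133 oakall [0.5485 0.3731 0.066 ] [0.1606, 0.0541] -13.875403088414334
136 oaktop [0.5509 0.3829 0.066 ] [0.1602, 0.0362] -13.871335847993473 [158.57547 167.73586]
136 oakall [0.549  0.3734 0.066 ] [0.1614, 0.0557] -13.871353552418878
cam [0.42688035 0.08989753 1.15748333]
-164.86267273273637
poise scene [381 215] [401 238]
```

```bash
cat >> h.py <<'E'
from scipy.spatial.transform import Rotation as Ro
def pose():
    s=r.sense();R=Ro.from_quat(s["ee_rot"]).as_matrix();p=np.array(s["position"]);z=R[:,2]
    return s,p,R,np.degrees(np.arctan2(z[1],z[0]))
def go(x,y,z,jaw):  # grasp point target -> shift cm & turn needed
    s,p,R,a=pose();g=p+.171*R[:,1];d=(jaw-a+90)%180-90
    print("t",round(s["time_s"],2),"grasp",g.round(4),"down",R[:,1].round(3),"jaw",round(a,1),"q6",s["qpos"][[0,5]].round(2),"gap",round(s["finger_gap"],3),"F",s["ft_force"].round(1))
    print("shift cm",((np.array([x,y,z])-g)*100).round(2),"turn",round(np.radians(d),3))
E
python3 -c "
from h import *
go(.551,.3825,.16,76.1);print(r.camera_model('wrist'))"
```

```text
t 0.1 grasp [0.1761 0.5468 0.2328] down [-0.001 -0.001 -1.   ] jaw 72.1 q6 [ 1.05 -0.21] gap 1.001 F [-0.3  0.   0.1]
shift cm [ 37.49 -16.43  -7.28] turn 0.069
{'K': array([[278.07727584,   0.        , 248.11191438],
       [  0.        , 278.07727584, 194.29672325],
       [  0.        ,   0.        ,   1.        ]]), 'mount': array([[-2.78434298e-06, -9.67016088e-01, -2.54715304e-01,
        -7.18298069e-02],
       [ 4.26568166e-04,  2.54715280e-01, -9.67016000e-01,
         1.92223701e-02],
       [ 9.99999909e-01, -1.11345944e-04,  4.11789064e-04,
        -8.04269533e-04],
       [ 0.00000000e+00,  0.00000000e+00,  0.00000000e+00,
         1.00000000e+00]])}
```

```bash
python3 -c "
from h import *
k=512/784
print(hit('top',178*k,400*k,0),hit('scene',118*k,330*k,0))
print(hit('top',88*k,430*k,0))
b=hit('scene',118*k,330*k,0)
for z in (.15,.2,.25,.3): print(z,proj('top',[b[0],b[1],z])/k,proj('scene',[b[0],b[1],z])/k)
print(proj('scene',[.176,.547,.214])/k)
p=hit('top',285*k,175*k,.0);print('cab',p)"
```

```text
[0.26877383 0.52004518 0.        ] [0.25899216 0.53063784 0.        ]
[0.20641165 0.6970201  0.        ]
0.15 [139.10655313 416.92923954] [ 89.95226578 261.8325737 ]
0.2 [125.63405342 421.79958692] [ 79.26146826 235.84957821]
0.25 [110.66407188 427.2112783 ] [ 67.77510288 207.93302854]
0.3 [ 93.93224655 433.25988127] [ 55.40093306 177.85875223]
[ 18.06095719 249.20051017]
cab [0.72783974 0.32022031 0.        ]
```

The tall caulking tube stands next to the start pose at (0.264,0.525), about 0.31 m high. I'll rise first, then cross above it.

Emit:
{"fn": "move_arm", "kwargs": {"targets": [[[0,0,0],[0,0,6],1],[[0,0,0],[0,0,12],1],[[0,0,0.03],[1,-1,14],1],[[0,0,0.06],[6,-3,14],1],[[0,0,0.069],[12,-5,14],1]]}}

```text
time_s: 0.72
position: [0.2962, 0.4971, 0.5449]
ee_rot: [-0.702, 0.085, -0.085, 0.702]
ft_force: [0.3, 0.6, 0.9]
finger_gap: 0.995
```

Emit:
{"fn": "move_arm", "kwargs": {"targets": [[[0,0,0],[6,-2,0],1],[[0,0,0],[12,-5,0],1],[[0,0,0],[18,-8,-2],1],[[0,0,0],[23,-10.5,-6],1],[[0,0,0],[25.5,-11.4,-10],1]]}}

```text
time_s: 1.35
position: [0.5513, 0.3826, 0.4465]
ee_rot: [-0.701, 0.085, -0.087, 0.702]
ft_force: [0.2, 0.7, -0.5]
finger_gap: 0.997
```

```bash
cat >> h.py <<'E'
def wr(n):
    s,p,R,a=pose();M=np.array(r.camera_model('wrist')['mount']);W=np.eye(4);W[:3,:3]=R;W[:3,3]=p
    im=r.capture('wrist');T=W@M;np.savez(n,im=im,T=T);save(n,im);return im,T
E
python3 -c "
from h import *
go(.551,.3825,.05,76.1);wr('w1')"
```

```text
t 1.35 grasp [0.5517 0.3828 0.2755] down [ 0.002  0.001 -1.   ] jaw 76.0 q6 [ 0.43 -0.9 ] gap 0.997 F [ 0.2  0.7 -0.5]
shift cm [ -0.07  -0.03 -22.55] turn 0.002
```

View pics/w1.png

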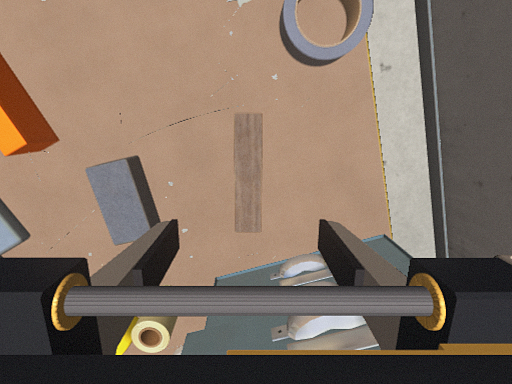

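The wrist view shows the brown oak top squarely between the fingers, cols 235–263, rows 113–232. The grey and orange blocks are well to the left.

```bash
python3 -c "
from h import *
d=np.load('w1.npz');T=d['T']
P=[hit('w',u,v,.066,T) if 0 else None for u,v in []]
K=np.array(r.camera_model('wrist')['K'])
def h(u,v,z):
    q=np.linalg.inv(K)@[u,v,1];dd=T[:3,:3]@[q[0],-q[1],-q[2]];o=T[:3,3];return o+dd*(z-o[2])/dd[2]
c=[h(u,v,.066) for u,v in((235,113),(263,113),(263,232),(235,232))];print(np.array(c).round(4),np.mean(c,0))
"
```

```text
[[0.4689 0.386  0.066 ]
 [0.4773 0.4199 0.066 ]
 [0.6324 0.3835 0.066 ]
 [0.6229 0.3456 0.066 ]] [0.5503565  0.38373459 0.066     ]
```

Emit:
{"fn": "move_arm", "kwargs": {"targets": [[[0,0,0],[-0.1,0,-6],0.4],[[0,0,0],[-0.1,0,-12],0.4],[[0,0,0],[-0.1,0,-18],0.4],[[0,0,0],[-0.1,0,-22],0.4],[[0,0,0],[-0.1,0,-23],0.4]], "force": 20}}

```text
time_s: 2.02
position: [0.5465, 0.3835, 0.2127]
ee_rot: [0.703, -0.088, 0.083, -0.701]
ft_force: [0.2, -0.3, 0.2]
finger_gap: 0.699
```

Emit:
{"fn": "move_arm", "kwargs": {"targets": [[[0,0,0],[0,0,0],-1],[[0,0,0],[0,0,0],-1],[[0,0,0],[0,0,0],-1],[[0,0,0],[0,0,0],-1],[[0,0,0],[0,0,0],-1]], "force": 20}}

```text
time_s: 2.65
position: [0.549, 0.3843, 0.2189]
ee_rot: [-0.701, 0.085, -0.087, 0.702]
ft_force: [0.3, -1.5, 6.3]
finger_gap: 0.394
```

```bash
python3 -c "
from h import *
go(.5436,-.0457,.25,105.1)"
```

```text
t 2.65 grasp [0.5495 0.3845 0.0479] down [ 0.003  0.001 -1.   ] jaw 76.1 q6 [ 0.43 -0.9 ] gap 0.394 F [ 0.3 -1.5  6.3]
shift cm [ -0.59 -43.02  20.21] turn 0.506
```

Emit:
{"fn": "move_arm", "kwargs": {"targets": [[[0,0,0],[0,0,5],-1],[[0,0,0],[0,0,11],-1],[[0,0,0],[0,0,17],-1],[[0,0,0.1],[0,-3,21],-1],[[0,0,0.2],[0,-8,22],-1]]}}

```text
time_s: 3.28
position: [0.5481, 0.3044, 0.4406]
ee_rot: [-0.706, 0.011, -0.015, 0.708]
ft_force: [0.8, -0.0, -3.9]
finger_gap: 0.389
```

Emit:
{"fn": "move_arm", "kwargs": {"targets": [[[0,0,0.1],[0,-6,0],-1],[[0,0,0.2],[0,-12,0],-1],[[0,0,0.3],[0,-18,0],-1],[[0,0,0.306],[-0.3,-24,0],-1],[[0,0,0.306],[-0.5,-30,0],-1]]}}

```text
time_s: 3.9
position: [0.5425, 0.0024, 0.4363]
ee_rot: [-0.701, -0.093, 0.093, 0.701]
ft_force: [-0.1, -0.8, -3.1]
finger_gap: 0.392
```

Emit:
{"fn": "move_arm", "kwargs": {"targets": [[[0,0,0],[0,-3,0],-1],[[0,0,0],[0,-5,0],-1],[[0,0,0],[0,-5,0],-1],[[0,0,0],[0,-5,0],-1]]}}

```text
time_s: 4.4
position: [0.5432, -0.0449, 0.4365]
ee_rot: [-0.701, -0.093, 0.093, 0.701]
ft_force: [-0.7, -0.2, -3.2]
finger_gap: 0.39
```

```bash
python3 -c "
from h import *
go(.5436,-.0457,.25,105.1);wr('w2');b=r.capture('top');np.save('b2.npy',b);im=r.capture('scene')
save('v2',np.hstack([cv2.resize(b[90:240,240:450],None,fx=1.9,fy=1.9),cv2.resize(im[130:280,250:460],None,fx=1.9,fy=1.9)]))"
```

```text
t 4.4 grasp [ 0.5432 -0.0447  0.2655] down [-0.     0.001 -1.   ] jaw 105.1 q6 [-0.3  -2.14] gap 0.39 F [-0.7 -0.2 -3.2]
shift cm [ 0.04 -0.1  -1.55] turn -0.001
```

View pics/w2.png

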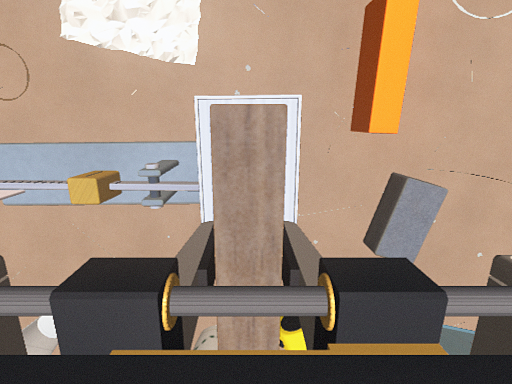

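The wrist view shows the block above the pan, parallel to it. The pan's visible corners are at (195,96) and (301,96), and the counterpoise is at cols 69–120.

```bash
python3 -c "
from h import *
T=np.load('w2.npz')['T'];K=np.array(r.camera_model('wrist')['K'])
def h(u,v,z):
    q=np.linalg.inv(K)@[u,v,1];dd=T[:3,:3]@[q[0],-q[1],-q[2]];o=T[:3,3];return o+dd*(z-o[2])/dd[2]
A=h(195,96,.143);B=h(301,96,.143);C=h(301,217,.143);print(A,B,np.linalg.norm(A-B),np.degrees(np.arctan2(*(A-B)[[1,0]])))
ax=np.array([np.cos(np.radians(15.1)),np.sin(np.radians(15.1)),0]);print('centre',(A+B)/2+ax*.095, (A+B)/2+ax*.0975)
# block bottom near end in view: face top edge at (211,103),(288,103) at z=.2655+.018
P=(h(211,103,.2655+.018)+h(288,103,.2655+.018))/2;print('block top mid end',P,P+ax*.08)
b=(h(69,190,.12)+h(120,190,.12))/2;print('poise',b)
"
```

```text
[ 0.46463207 -0.11781358  0.143     ] [ 0.4387962  -0.02234877  0.143     ] 0.09889904667351992 -74.85665902887291
centre [ 0.54343404 -0.04533325  0.143     ] [ 0.54584772 -0.04468199  0.143     ]
block top mid end [ 0.46568746 -0.06559737  0.2835    ] [ 0.54292527 -0.04475701  0.2835    ]
poise [ 0.58848415 -0.20809375  0.12      ]
```

View pics/v2.png

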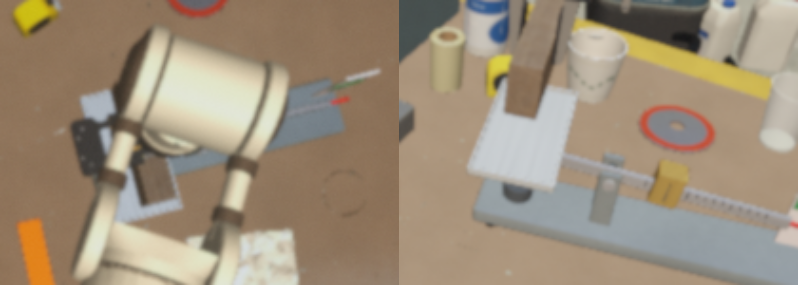

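Emit:
{"fn": "move_arm", "kwargs": {"targets": [[[0,0,0],[0.1,-0.1,-4],-1],[[0,0,0],[0.1,-0.1,-7],-1],[[0,0,0],[0.1,-0.1,-8],-1],[[0,0,0],[0.1,-0.1,-8.7],-1],[[0,0,0],[0.1,-0.1,-9.3],-1]]}}

```text
time_s: 5.18
position: [0.5447, -0.0468, 0.3448]
ee_rot: [0.701, 0.094, -0.092, -0.701]
ft_force: [0.1, 0.7, -1.6]
finger_gap: 0.392
```

Emit:
{"fn": "move_arm", "kwargs": {"targets": [[[0,0,0],[0,0,-0.4],-1],[[0,0,0],[0,0,-0.8],-1],[[0,0,0],[0,0,-1.0],-1],[[0,0,0],[0,0,-1.0],-1],[[0,0,0],[0,0,-1.0],-1]]}}

```text
time_s: 5.8
position: [0.5443, -0.047, 0.3339]
ee_rot: [0.701, 0.093, -0.093, -0.701]
ft_force: [-0.3, 0.1, -1.2]
finger_gap: 0.391
```

```bash
python3 -c "
from h import *
go(.5436,-.0457,.158,105.1)"
```

```text
t 5.8 grasp [ 0.5444 -0.0471  0.1629] down [ 0.001 -0.    -1.   ] jaw 105.1 q6 [-0.31 -2.14] gap 0.391 F [-0.3  0.1 -1.2]
shift cm [-0.08  0.14 -0.49] turn 0.0
```

Emit:
{"fn": "move_arm", "kwargs": {"targets": [[[0,0,0],[0,0.05,-0.3],-1],[[0,0,0],[0,0.05,-0.4],-1],[[0,0,0],[0,0.05,-0.4],-0.1],[[0,0,0],[0,0.05,-0.4],0],[[0,0,0],[0,0.05,-0.4],0.1]]}}

```text
time_s: 6.42
position: [0.5442, -0.0463, 0.3297]
ee_rot: [0.701, 0.093, -0.093, -0.701]
ft_force: [-0.2, -0.2, -0.2]
finger_gap: 0.549
```

Emit:
{"fn": "move_arm", "kwargs": {"targets": [[[0,0,0],[0,0,0],0.2],[[0,0,0],[0,0,1],0.2],[[0,0,0],[0,0,4],0.2],[[0,0,0],[0,0,8],0.2],[[0,0,0],[0,0,13],0.2]]}}

```text
time_s: 7.05
position: [0.5438, -0.0463, 0.4609]
ee_rot: [-0.701, -0.092, 0.093, 0.701]
ft_force: [0.4, -0.2, -0.1]
finger_gap: 0.599
```

```bash
python3 -c "
from h import *
go(.5885,-.209,.25,15.1);wr('w3')"
```

```text
t 7.05 grasp [ 0.5436 -0.0462  0.2899] down [-0.001  0.    -1.   ] jaw 105.1 q6 [-0.31 -2.14] gap 0.599 F [ 0.4 -0.2 -0.1]
shift cm [  4.49 -16.28  -3.99] turn -1.57
```

View pics/w3.png

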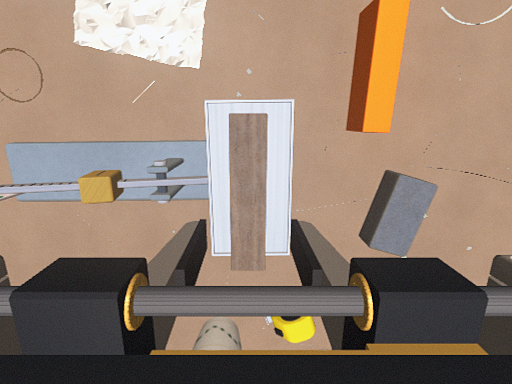

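The block stands in the pan: its top spans cols 229–267, rows 113–271, and the pan spans cols 206–294, rows 101–256. I'll check the centring numerically.

```bash
python3 -c "
from h import *
T=np.load('w3.npz')['T'];K=np.array(r.camera_model('wrist')['K'])
def h(u,v,z):
    q=np.linalg.inv(K)@[u,v,1];dd=T[:3,:3]@[q[0],-q[1],-q[2]];o=T[:3,3];return o+dd*(z-o[2])/dd[2]
a=np.radians(15.1);ax=np.array([[np.cos(a),np.sin(a),0],[-np.sin(a),np.cos(a),0]])
for c,z in((((229,113),(267,113),(266,271),(230,271)),.176),(((206,101),(294,101),(290,256),(211,256)),.115)):
    P=np.array([h(u,v,z) for u,v in c]);print(P.mean(0).round(4),((P-P.mean(0))@ax.T).round(4).tolist())
for z in(.11,.12): P=[h(u,190,z) for u in (80,122)];print(np.mean(P,0).round(4))
"
```

```text
[ 0.545  -0.0465  0.176 ] [[-0.0808, -0.0174], [-0.0808, 0.0175], [0.0808, 0.0191], [0.0808, -0.0192]]
[ 0.5439 -0.044   0.115 ] [[-0.095, -0.0496], [-0.095, 0.0487], [0.095, 0.0514], [0.095, -0.0505]]
[ 0.5999 -0.2187  0.11  ]
[ 0.5961 -0.2141  0.12  ]
```

Block and pan centres agree to within 3 mm, and the block is parallel to the pan. Next is the counterpoise.

Emit:
{"fn": "move_arm", "kwargs": {"targets": [[[0,0,-0.18],[1,-3,0],0.2],[[0,0,-0.36],[2,-6,0],0.2],[[0,0,-0.54],[3,-9,0],0.2],[[0,0,-0.72],[4,-12,0],0.2],[[0,0,-0.9],[4.5,-15,0],0.2]]}}

```text
time_s: 7.72
position: [0.5895, -0.1974, 0.4602]
ee_rot: [0.671, -0.223, 0.224, -0.671]
ft_force: [0.3, -0.4, 0.6]
finger_gap: 0.6
```

Emit:
{"fn": "move_arm", "kwargs": {"targets": [[[0,0,-0.18],[0,-0.5,0],0.2],[[0,0,-0.36],[0,-1,0],0.2],[[0,0,-0.54],[0,-1.6,-1],0.2],[[0,0,-0.67],[0,-1.6,-3],0.2],[[0,0,-0.67],[0,-1.6,-5],0.2]]}}

```text
time_s: 8.35
position: [0.5892, -0.2125, 0.4095]
ee_rot: [-0.562, 0.429, -0.43, 0.562]
ft_force: [-0.0, -0.0, 0.2]
finger_gap: 0.599
```

```bash
python3 -c "
from h import *
go(.589,-.212,.12,15.1);wr('w4')"
```

```text
t 8.35 grasp [ 0.5894 -0.2126  0.2385] down [ 0.001 -0.001 -1.   ] jaw 15.2 q6 [-0.54 -0.8 ] gap 0.599 F [-0.  -0.   0.2]
shift cm [ -0.04   0.06 -11.85] turn -0.002
```

View pics/w4.png

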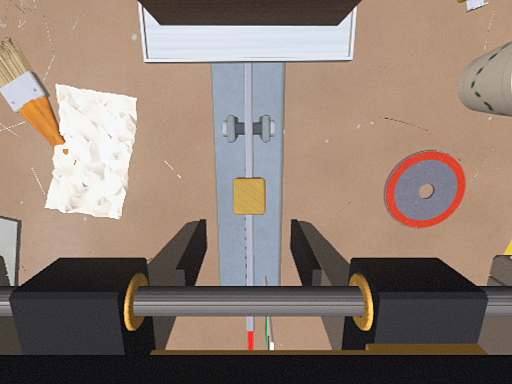

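The wrist view shows the brass poise at cols 233–266, rows 178–214, centred between the fingers. The pivot fork is at row 128.

```bash
python3 -c "
from h import *
T=np.load('w4.npz')['T'];K=np.array(r.camera_model('wrist')['K'])
def h(u,v,z):
    q=np.linalg.inv(K)@[u,v,1];dd=T[:3,:3]@[q[0],-q[1],-q[2]];o=T[:3,3];return o+dd*(z-o[2])/dd[2]
print(h(249.5,196,.1435),h(249,128,.11),h(233,214,.145)-h(266,214,.145),h(249,178,.14)-h(249,214,.146))
"
```

```text
[ 0.58880389 -0.20835029  0.1435    ] [ 0.57269718 -0.15055242  0.11      ] [-0.02960444 -0.00803891  0.        ] [-0.00858841  0.03158522 -0.006     ]
```

Emit:
{"fn": "move_arm", "kwargs": {"targets": [[[0,0,0],[0,0,-5],0.2],[[0,0,0],[0,0,-9],0.2],[[0,0,0],[0,0,-11.7],0.2],[[0,0,0],[0,0,-11.7],0.2],[[0,0,0],[0,0,-11.7],-0.1]], "force": 6}}

```text
time_s: 9.02
position: [0.5897, -0.2126, 0.2943]
ee_rot: [-0.562, 0.429, -0.43, 0.562]
ft_force: [0.3, 0.0, 0.7]
finger_gap: 0.512
```

Emit:
{"fn": "move_arm", "kwargs": {"targets": [[[0,0,0],[0,0,0],-1],[[0,0,0],[0,0,0],-1],[[0,0,0],[0,0,0],-1]], "force": 6}}

```text
time_s: 9.4
position: [0.5898, -0.2125, 0.294]
ee_rot: [-0.561, 0.429, -0.431, 0.562]
ft_force: [2.2, 0.3, 2.9]
finger_gap: 0.326
```

```bash
python3 -c "
from h import *
go(.6097,-.2888,.11,15.1)"
```

```text
t 9.4 grasp [ 0.5902 -0.2127  0.123 ] down [ 0.003 -0.001 -1.   ] jaw 15.1 q6 [-0.54 -0.8 ] gap 0.326 F [2.2 0.3 2.9]
shift cm [ 1.95 -7.61 -1.3 ] turn -0.001
```

Emit:
{"fn": "move_arm", "kwargs": {"targets": [[[0,0,0],[0.4,-1.5,-0.2],-1],[[0,0,0],[0.8,-3,-0.45],-1],[[0,0,0],[1.2,-4.6,-0.7],-1],[[0,0,0],[1.6,-6.1,-0.95],-1],[[0,0,0],[1.95,-7.6,-1.2],-1]]}}

```text
time_s: 10.02
position: [0.6104, -0.2893, 0.2809]
ee_rot: [-0.56, 0.428, -0.432, 0.563]
ft_force: [11.5, 4.3, -1.0]
finger_gap: 0.327
```

Emit:
{"fn": "move_arm", "kwargs": {"targets": [[[0,0,0],[0,0,0],-1],[[0,0,0],[0,0,0],-0.2],[[0,0,0],[0,0,0],0],[[0,0,0],[0,0,0],0.2],[[0,0,0],[0,0,0],0.2]]}}

```text
time_s: 10.65
position: [0.6084, -0.2886, 0.2803]
ee_rot: [0.562, -0.43, 0.43, -0.561]
ft_force: [0.7, -0.3, -0.6]
finger_gap: 0.596
```

Emit:
{"fn": "move_arm", "kwargs": {"targets": [[[0,0,0],[0,0,4],0.2],[[0,0,0],[0,0,9],0.2],[[0,0,0],[0,0,11],0.2],[[0,0,0],[0,0,11],0.2],[[0,0,0],[0,0,11],0.2]]}}

```text
time_s: 11.28
position: [0.6083, -0.2881, 0.3878]
ee_rot: [0.562, -0.431, 0.428, -0.561]
ft_force: [-0.5, 0.6, -0.0]
finger_gap: 0.601
```

Emit:
{"fn": "move_arm", "kwargs": {"targets": [[[0,0,0],[0,0,0],0.2],[[0,0,0],[0,0,0],0.2],[[0,0,0],[0,0,0],0.2],[[0,0,0],[0,0,0],0.2],[[0,0,0],[0,0,0],0.2]]}}

```text
time_s: 11.9
position: [0.6087, -0.2884, 0.3907]
ee_rot: [0.561, -0.43, 0.43, -0.561]
ft_force: [-1.0, -0.8, -0.3]
finger_gap: 0.603
```

```bash
python3 -c "
from h import *
go(.6097,-.2888,.11,15.1);im=r.capture('scene');np.save('s5.npy',im)
w,T=wr('w5')
save('v5',np.hstack([cv2.resize(im[160:280,290:490],(480,288),interpolation=2),cv2.resize(w[:240,130:380],(300,288))]))"
```

```text
t 11.9 grasp [ 0.6087 -0.2884  0.2197] down [ 0. -0. -1.] jaw 15.1 q6 [-0.62 -0.89] gap 0.603 F [-1.  -0.8 -0.3]
shift cm [  0.1   -0.04 -10.97] turn -0.0
```

View pics/v5.png

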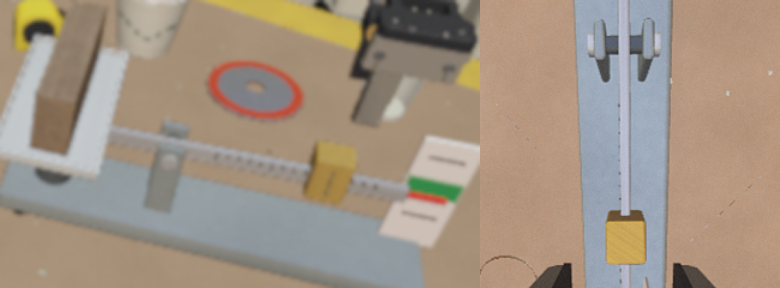

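The pointer (red, crop (428,199)) sits just under the green band, so the poise is somewhat too far out. I'll work out the tilt.

```bash
cat > tilt.py <<'E'
from h import *
import sys
def tilt(im):
    R,G,B=[im[...,i].astype(int) for i in range(3)]
    red=((R>150)&(G<100)&(B<100)).astype(np.uint8);gr=((G>R+40)&(G>B+20)).astype(np.uint8)
    for m in(red,gr): m[:215]=0;m[:,:440]=0;m[275:]=0;m[:,500:]=0
    f=lambda m:np.argwhere(m)[:,::-1].mean(0)
    return f(red),f(gr),red.sum(),gr.sum()
o=np.array([.2605,-.9655,0]);piv=np.array([.5727,-.1512,.1])
if __name__=="__main__":
    pr,pg,a,b=tilt(np.load(sys.argv[1]));print("red",pr,a,"green",pg,b)
    for L in(.215,.225):
        print(L,[(t,proj('scene',piv+o*L*np.cos(t)-[0,0,L*np.sin(t)]).round(1).tolist()) for t in(0,.03,.06,.09)])
E
python3 tilt.py s5.npy; python3 tilt.py a.npy|head -1
python3 -c "
from h import *
T=np.load('w5.npz')['T'];K=np.array(r.camera_model('wrist')['K'])
q=np.linalg.inv(K)@[130+(626-480)/1.2,242/1.2,1];dd=T[:3,:3]@[q[0],-q[1],-q[2]];c=T[:3,3]
p=c+dd*(.125-c[2])/dd[2];print(p,(p-np.array([.5727,-.1512,0]))@[.2605,-.9655,0])"
```

```text
red [467.15384615 241.84615385] 26 green [470.87037037 237.80555556] 108
0.215 [(0, [460.3, 242.5]), (0.03, [459.2, 244.5]), (0.06, [458.1, 246.5]), (0.09, [456.8, 248.4])]
0.225 [(0, [465.3, 243.6]), (0.03, [464.1, 245.7]), (0.06, [462.9, 247.8]), (0.09, [461.5, 249.8])]
red [463.         249.38461538] 13 green [470.         238.25547445] 137
[ 0.61140682 -0.28878519  0.125     ] 0.14292162311270062
```

```bash
python3 - <<'E'
from tilt import *
def tri(u1,u2):
    o1,d1=ray('scene',*u1);o2,d2=ray('top',*u2)
    s=np.linalg.lstsq(np.array([d1,-d2]).T,o2-o1,rcond=None)[0];p,q=o1+s[0]*d1,o2+s[1]*d2;return (p+q)/2,np.linalg.norm(p-q)
b=np.load('b.npy').astype(int);R,G,B=[b[...,i] for i in range(3)]
m=((R>130)&(G<95)&(B<95));m[:125]=0;m[160:]=0;m[:,:400]=0;m[:,450:]=0;print(m.sum());tr=np.argwhere(m)[:,::-1].mean(0)
g=((G>R+12)&(G>B+5));g[:120]=0;g[150:]=0;g[:,:400]=0;g[:,450:]=0;print(g.sum());tg=np.argwhere(g)[:,::-1].mean(0)
print(tr,tg)
pr,pg,_,_=tilt(np.load('a.npy'))
for n,x,y in(("red",pr,tr),("green",pg,tg)):
    p,e=tri(x,y);d=p-piv;print(n,p,e,"L",d@o,"lat",d@[.9655,.2605,0])
for L in(.222,.228,.235): print([(t,proj('scene',piv+o*L*np.cos(t)-[0,0,L*np.sin(t)]).round(1).tolist()) for t in(-.04,0,.07)])
E
```

```text
19
5
[419.36842105 142.26315789] [420.6 134.2]
red [ 0.63530382 -0.37135959  0.07987077] 0.0028853596449576516 L 0.2288723749912719 lat 0.0030924176776648046
green [ 0.65662942 -0.37195267  0.09690044] 0.004985571260389024 L 0.23500031258376072 lat 0.023527787199026873
[(-0.04, [465.2, 240.4]), (0, [463.8, 243.2]), (0.07, [461.0, 248.1])]
[(-0.04, [468.3, 240.9]), (0, [466.8, 243.9]), (0.07, [463.9, 248.8])]
[(-0.04, [471.9, 241.6]), (0, [470.3, 244.7]), (0.07, [467.2, 249.8])]
```

Triangulation shows the index plate stands 23 mm to the far side, so the pointer only looks low through parallax. The true tilt is about −0.035 (level would put it at row ~244, it is at 241.8). The poise therefore has to go about 10 mm further out.

Emit:
{"fn": "move_arm", "kwargs": {"targets": [[[0,0,0],[0.1,-0.05,-5],0.2],[[0,0,0],[0.1,-0.05,-9],0.2],[[0,0,0],[0.1,-0.05,-10.7],0.2],[[0,0,0],[0.1,-0.05,-10.7],0],[[0,0,0],[0.1,-0.05,-10.7],-0.2]], "force": 6}}

```text
time_s: 12.62
position: [0.6104, -0.2894, 0.2861]
ee_rot: [-0.561, 0.428, -0.431, 0.562]
ft_force: [0.8, -0.2, -0.3]
finger_gap: 0.419
```

Emit:
{"fn": "move_arm", "kwargs": {"targets": [[[0,0,0],[0,0,0],-1],[[0,0,0],[0,0,0],-1],[[0,0,0],[0.15,-0.5,-0.2],-1],[[0,0,0],[0.27,-1.0,-0.4],-1],[[0,0,0],[0.27,-1.0,-0.4],-1]]}}

```text
time_s: 13.25
position: [0.6135, -0.2989, 0.2807]
ee_rot: [-0.561, 0.428, -0.431, 0.562]
ft_force: [6.6, 0.5, -0.3]
finger_gap: 0.327
```

Emit:
{"fn": "move_arm", "kwargs": {"targets": [[[0,0,0],[0,0,0],-0.25],[[0,0,0],[0,0,0],0],[[0,0,0],[0,0,0],0.2],[[0,0,0],[0,0,4],0.2],[[0,0,0],[0,0,10],0.2]]}}

```text
time_s: 13.88
position: [0.6116, -0.2986, 0.3779]
ee_rot: [0.562, -0.432, 0.428, -0.561]
ft_force: [0.8, -0.7, 0.6]
finger_gap: 0.6
```

Emit:
{"fn": "move_arm", "kwargs": {"targets": [[[0,0,0],[-3,3,5],0.2],[[0,0,0],[-8,5,8],0.2],[[0,0,0],[-13,8,8],0.2],[[0,0,0],[-18,8,8],0.2],[[0,0,0],[-22,8,8],0.2]]}}

```text
time_s: 14.5
position: [0.3906, -0.2182, 0.4597]
ee_rot: [0.562, -0.43, 0.43, -0.561]
ft_force: [0.1, -1.2, 0.8]
finger_gap: 0.598
```

Emit:
{"fn": "move_arm", "kwargs": {"targets": [[[0,0,0],[0,0,0],0.2],[[0,0,0],[0,0,0],0.2],[[0,0,0],[0,0,0],0.2],[[0,0,0],[0,0,0],0.2],[[0,0,0],[0,0,0],0.2]]}}

```text
time_s: 15.12
position: [0.3928, -0.2189, 0.4595]
ee_rot: [-0.562, 0.43, -0.43, 0.562]
ft_force: [-0.2, 0.2, 0.5]
finger_gap: 0.604
```

```bash
python3 -c "
from h import *
go(.6097,-.2888,.11,15.1);im=r.capture('scene');np.save('s6.npy',im);b=r.capture('top');np.save('b6.npy',b)
save('v6',np.hstack([cv2.resize(im[150:280,280:490],(420,260),interpolation=2),cv2.resize(b[100:230,260:450],(380,260))]))"; python3 tilt.py s6.npy|head -1
```

```text
t 15.12 grasp [ 0.3927 -0.2188  0.2885] down [-0.  0. -1.] jaw 15.2 q6 [-0.78 -1.04] gap 0.604 F [-0.2  0.2  0.5]
shift cm [ 21.7   -7.   -17.85] turn -0.001
red [466.53846154 244.61538462] 13 green [470.08088235 238.25      ] 136
```

View pics/v6.png

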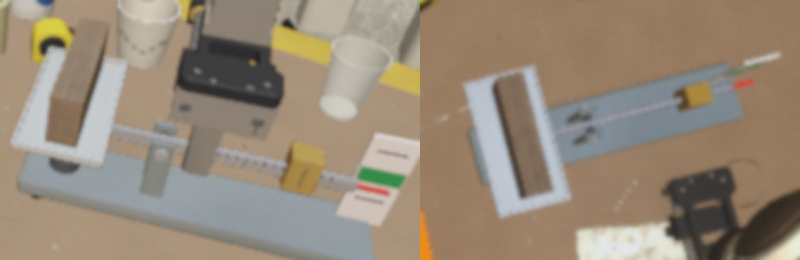

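The block stands centred in the pan, and the red pointer is at row 244.6 against about 244 predicted for level. I'll cross-check by two-view triangulation, and with fresh frames to see that it has settled.

```bash
python3 - <<'E'
from tilt import *
def cen(im,x0,x1,y0,y1):   # redness-weighted centroid
    i=im.astype(float);w=np.clip(i[...,0]-1.25*np.maximum(i[...,1],i[...,2])-25,0,None)
    m=np.zeros_like(w);m[y0:y1,x0:x1]=w[y0:y1,x0:x1];ys,xs=np.mgrid[:m.shape[0],:m.shape[1]];return np.array([(m*xs).sum(),(m*ys).sum()])/m.sum()
def tri(u1,u2):
    o1,d1=ray('scene',*u1);o2,d2=ray('top',*u2)
    s=np.linalg.lstsq(np.array([d1,-d2]).T,o2-o1,rcond=None)[0];return (o1+s[0]*d1+o2+s[1]*d2)/2
n=r.capture('scene');t=r.capture('top');np.save('n.npy',n)
for k,a,b in(("start",np.load('a.npy'),np.load('b.npy')),("mid",np.load('s5.npy'),None),("6",np.load('s6.npy'),np.load('b6.npy')),("now",n,t)):
    u=cen(a,450,485,232,258);v=cen(b,405,435,132,155) if b is not None else None
    # single-view: intersect scene ray with vertical plane through the beam
    oo,d=ray('scene',*u);nn=np.array([.9655,.2605,0]);P=oo+d*((piv-oo)@nn)/(d@nn)
    q=P-piv
    print(k,u.round(2),v,"plane: L %.3f z %.4f tilt %.3f"%(q@o,P[2],np.arctan2(-q[2],q@o)), "" if v is None else tri(u,v).round(4))
E
```

```text
start [463.05 249.23] [419.10442724 142.44093707] plane: L 0.226 z 0.0824 tilt 0.078 [ 0.6348 -0.3709  0.0804]
mid [467.54 242.  ] None plane: L 0.228 z 0.1057 tilt -0.025 
6 [466.32 244.41] [421.50130029 141.39926572] plane: L 0.228 z 0.0982 tilt 0.008 [ 0.6351 -0.3716  0.096 ]
now [466.32 244.41] [421.51295416 141.3900046 ] plane: L 0.228 z 0.0982 tilt 0.008 [ 0.6352 -0.3716  0.096 ]
```

The tilt is about 0.00–0.01, and nothing moved between frames. I'm handing the job in.

```bash
python3 -c "
from h import *
print(r.job_done())"
```

```text
the job is handed in; nothing more can be done
None
```

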